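# Push the instrument cassette home into the corner fence

## Task

Push the perforated steel instrument cassette along the counter into the inside corner of the aluminium L-shaped fence, until its far long side (the one that faces the long rail) lies flush along the long rail and its left end is up against the short stop. Only push it with the fingers: do not lift or tip it, and leave the dish, timer, syringe and tray of clips where they are. Finish with the hand clear of everything.

Things in the scene. Friction and masses are not known exactly. Their poses are not given: they have to be found in the camera images.
- cassette: Loose closed perforated steel cassette, 0.3 to 0.5 kg, lid fixed shut, 26 mm high. Origin on the underside near the middle (z about -0.002 when flat). x across it, to the hinged rear side, which faces roughly away from the robot; y along it, to the robot's left. Walls from the origin: rear x +38 mm, front x -41 mm, ends y +-85 mm. Starts within 0.35 rad of the fence, before its long rail.
- fence: Aluminium L-shaped fence screwed to the counter; rails 14 mm thick, 18 mm high. Origin at the INSIDE corner, on the counter. Long rail: inner face is the plane x = 0, running 240 mm from the corner in -y (robot's right). Short stop: inner face is the plane y = 0, running 74 mm from the corner in -x (to the robot). Cassette home: its origin at x -0.038, y -0.085 here, axes parallel.
- kidney_dish: Shallow stainless kidney dish, 201 x 95 x 33 mm, left of the work; leave alone. Origin at the centre of its underside.
- syringe: Clear plastic syringe, 134 mm long, 26 mm wide, 17 mm high, lying to the right of the work; leave alone. Origin at the centre of its underside, y along it.
- tray_clips: Small clear plastic tray of clips, 101 x 91 x 33 mm, right of the work; leave alone. Origin at the centre of its underside.
- bench_timer: Round blue and white timer, 66 mm across, 44 mm high, left of the work; leave alone. Origin at the centre of its underside.
Things that resemble listed ones, but are neither listed nor needed, are in the scene too. What is shaped like the cassette but blue is not meant.

How it is judged (in metres and radians):
At the end, for the whole second after the job is handed in: The cassette stands flat and at rest in the corner of the fence: far long side within about 4 mm of the long rail and parallel to it within 0.04 rad, left end within about 4 mm of the short stop; the kidney dish, syringe, tray and timer are within 20 mm of where they stood (x of cassette in the frame of fence between -0.042 and -0.034 m and y of cassette in the frame of fence between -0.0895 and -0.081 m and angle between the y axis of cassette and the y axis of fence, either way round below 0.04 rad and angle between cassette's own z axis and vertical below 0.05 rad and height (world z) of cassette below 0.004 m and linear speed of cassette below 0.01 m/s and distance of each of kidney_dish, syringe, tray_clips, bench_timer from where it was at the start of the episode below 0.02 m); the robot touches nothing.
It fails at once if the cassette is lifted off the counter (more than 12 mm) (height (world z) of cassette above 0.01 m).
It fails at once if the cassette is tipped by more than 0.2 rad (angle between cassette's own z axis and vertical above 0.2 rad).
It fails at once if the kidney dish, syringe, tray of clips or timer is moved more than 20 mm (distance of any of kidney_dish, syringe, tray_clips, bench_timer from where it was at the start of the episode above 0.02 m).
It also fails if it takes over 54 s, if anything falls off the work surface, if the arm or the gripper's body presses on something with over 40 N, if the wrist force passes 120 N, or if a joint passes its speed limit or range.

## Robot

A 7-joint arm with a two-finger parallel gripper is mounted at the origin on a cart in front of the work surface, level with it; the furniture and walls round the work are solid. World frame = base frame: x ahead of the robot, y to its left, z up, the work surface at z = 0. Lengths are in mm, angles in rad, forces in N, time in s.
With the tool pointing down it reaches from about 425 to 925 mm from the base axis. Payload 6.8 kg.
Tool frame: the origin (TCP) lies at the very end of the fingers, on their centre line; the grasp point (between the pads) lies behind it (manip.grasp_offset is the z of the grasp point in the tool frame, in mm); z points along the fingers, y is the line along which they close (so a half turn about z gives the same grasp; the last joint's range is limited). The gripper opens to 88 mm and grips with 3 to 60 N. Pads are 20 mm wide; open, the fingers measure 115 mm over their backs; the gripper's body (75 mm by 178 mm) begins 61 mm behind the grasp point.
Start: joints at [1.222, 0.477, 0.022, 1.555, -0.011, 1.109, -0.083], TCP at [160.982, -655.54, 222.664] pointing down, gripper open.
Joint ranges: [-2.96, 2.96], [-0.34, 2.1], [-1.41, 1.46], [0.24, 2.44], [-1.37, 4.51], [0.17, 1.92], [-2.96, 2.96]. Speed limits (rad/s): [2.39, 2.39, 3.14, 3.14, 3.14, 3.14, 3.14].

## Interface

Orientations are given as a rotation vector (axis times angle).
In Python, from bench import manip gives the robot as it stands.
- The arm moves only by the shell command python3 -m handwheel 'ROWS'. ROWS is JSON, a list of rows, each an object with "linear": the shift along the tool's x, y, z in units of 30 mm (1.0 is 30 mm), a list of three; "delta_rot": the turn, a rotation vector about the tool's x, y, z in units of 5 degrees (1.0 is 5 degrees), a list of three; "gripper": the opening in per cent of the stroke, from 0 (shut) to 100 (fully open). A call has 1 to 20 rows; each row shifts and turns the commanded pose from where the row before left it, along the tool's axes as they then stand; what a row does not reach is not made up. A row lasts 1/12 s, in which the tool goes at most 41.7 mm and 7.16 degrees, less where a joint would pass 70% of its speed; a pose out of reach is approached as far as the arm can. A call is refused whole if a number of a shift passes 1 or a number of a turn 1, either way. A call with a gripper value outside its range is refused whole. The fingers move at their own pace and stop on an object; the grip force is fixed at half the most. Time passes only in rows, so rows that do not move let the fingers close. It gives the time, the measured TCP pose, the force, the opening and the grip force at its end, in the units of the state.
- manip.get_obs(): the state, without advancing time (a new reading comes with each control period).
- manip.grab_frame(name): name is "side" or "top" or "wrist"; returns the picture (384x512x3 uint8, blue, green, red); there is no depth.
- manip.calibration(name): a dict with "intrinsics" (3x3 intrinsics, pixels), "T" (4x4, takes a point from camera to world coordinates); the wrist camera has in their place "hand_eye" (4x4, takes a point from camera to tool coordinates, whose origin is the TCP and whose axes are the flange's). Camera axes: x right, y down, z forward; pixel columns grow to the right and rows downward; lengths in mm; the calibration is good to about 2 mm. The wrist camera is an equidistant fisheye: a pixel r from the principal point sees the ray r / f radians off the axis. A picture is of the moment at which its call begins: read the wrist's pose just before it. calibration takes no time and is no camera call.
- manip.close_job(): hands the job in; it is judged then, once.
The state is a dict: "t": time; "q": joint angles; "dq": joint speeds; "joint_torque": joint torques, N m; "eef_pos": TCP position; "tool_rot": TCP orientation; "ft_force": force on the tool from outside, world axes, zero at the start; "torque": the same for the moment, N m; "finger_gap": finger opening in mm; "gripper_force": force on a finger pad.
Only numpy, scipy, OpenCV 4.12 (cv2) and the standard library are available. Lean on these libraries where they do the work, as an engineer would, in place of code of your own. Each camera call takes 0.05 s, during which the arm holds its last target. There are 200 camera calls.

## Working session

There is one attempt and no reset: what is moved stays moved. The work goes in short steps, Python scripts to look and compute and a shell command to move; the robot and the scene stay as the last step left them, time stands still between calls to the robot, and variables do not carry over. Pictures are saved under pics/ and viewed, at most 10 in all, crops included, and the job is handed in when it is done.

```bash
mkdir -p pics; cat > h.py <<'E'
import numpy as np, cv2
from bench import manip
def ray(name,uv):
    c=manip.calibration(name);K=np.array(c["intrinsics"]);T=np.array(c["T"])
    d=np.linalg.inv(K)@np.c_[np.atleast_2d(uv),np.ones(len(np.atleast_2d(uv)))].T
    return T[:3,3],(T[:3,:3]@d).T
def onplane(name,uv,z):
    o,d=ray(name,uv); return o+d*((z-o[2])/d[:,2])[:,None]
E
python3 - <<'E'
from h import *
for n in("top","side"):
    cv2.imwrite(f"pics/{n}0.png",cv2.resize(manip.grab_frame(n),(768,576),interpolation=cv2.INTER_CUBIC))
    c=manip.calibration(n);print(n,np.round(c["T"],2).tolist(),np.round(c["intrinsics"],1).tolist())
s=manip.get_obs();print(s["eef_pos"],s["tool_rot"],s["finger_gap"],manip.grasp_offset,s["t"])
E
```

```text
top [[-0.01, -0.99, 0.14, 402.15], [-1.0, 0.01, 0.0, -15.88], [-0.01, -0.14, -0.99, 1181.8], [0.0, 0.0, 0.0, 1.0]] [[356.0, 0.0, 250.2], [0.0, 356.0, 192.3], [0.0, 0.0, 1.0]]
side [[0.94, -0.21, 0.26, 295.8], [-0.33, -0.56, 0.76, -916.65], [-0.02, -0.81, -0.59, 758.85], [0.0, 0.0, 0.0, 1.0]] [[347.7, 0.0, 249.9], [0.0, 347.7, 192.9], [0.0, 0.0, 1.0]]
[ 160.81491291 -655.02639984  221.82006144] [-3.11732467e+00 -3.77115496e-01  4.95940486e-04] 87.90383831163642 -18.700000000000003 0.1
```

View pics/top0.png

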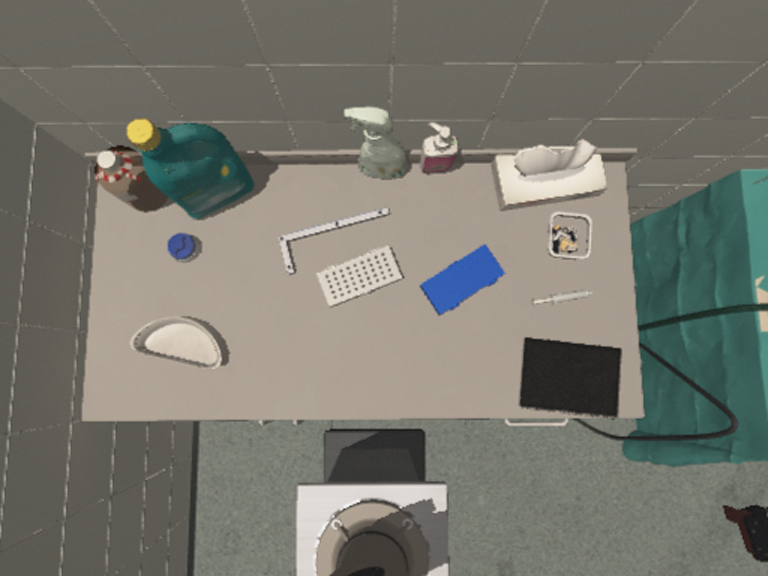

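View pics/side0.png

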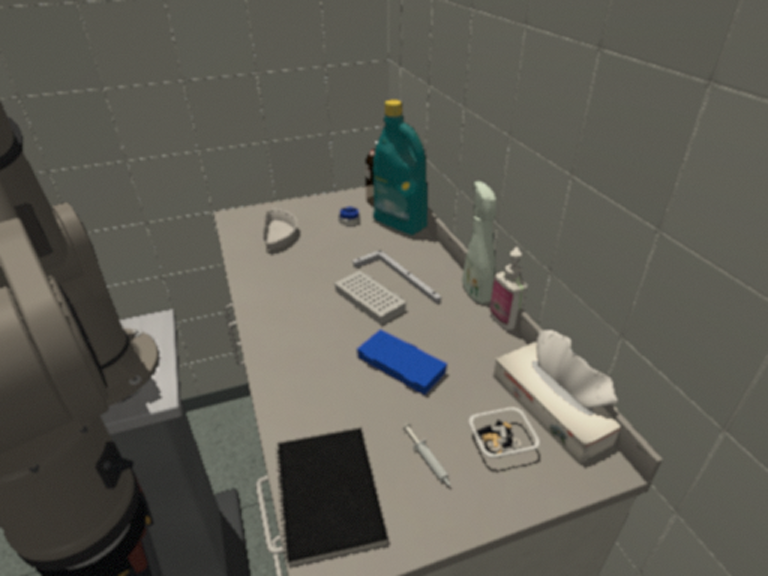

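The top view (scaled ×1.5) shows the cassette with corners at about (317,275), (387,247), (403,274) and (331,305). The fence corner is near (285,240), with the rail running to (388,211) and the stop to (291,270). The blue decoy is at (462,280). The side view agrees.

```bash
python3 - <<'E'
from h import *
im=manip.grab_frame("top")
k=4
c=im[125:215,175:285]
c=cv2.resize(c,None,fx=k,fy=k,interpolation=cv2.INTER_CUBIC)
g=cv2.cvtColor(c,cv2.COLOR_BGR2GRAY)
print(np.percentile(g,[5,25,50,75,90,97]))
m=(g>175).astype(np.uint8)*255
sat=c.max(2).astype(int)-c.min(2); m[sat>60]=0
m=cv2.morphologyEx(m,cv2.MORPH_CLOSE,np.ones((13,13)))
cs,_=cv2.findContours(m,cv2.RETR_EXTERNAL,cv2.CHAIN_APPROX_NONE)
o=c.copy()
for q in cs:
    if cv2.contourArea(q)<300: continue
    cv2.drawContours(o,[q],-1,(0,0,255),1)
    uv=(q[:,0,:]+.5)/k-.5+[175,125]
    for z in(18,24):
        P=onplane("top",uv,z)[:,:2].astype(np.float32); r=cv2.minAreaRect(P)
        print(z,cv2.contourArea(q),r,np.round(cv2.boxPoints(r)).tolist())
cv2.imwrite("pics/seg.png",np.vstack([o,]) )
E
```

```text
[149. 160. 162. 163. 200. 212.]
18 19728.0 ((598.686767578125, 27.210914611816406), (86.02437591552734, 174.51510620117188), 21.185327529907227) [[527.0, 93.0], [590.0, -70.0], [670.0, -39.0], [607.0, 124.0]]
24 19728.0 ((597.6734008789062, 26.988723754882812), (85.5809097290039, 173.61538696289062), 21.18531608581543) [[526.0, 92.0], [589.0, -69.0], [669.0, -38.0], [606.0, 123.0]]
18 5452.0 ((677.9932250976562, 74.03386688232422), (88.74138641357422, 255.27249145507812), 14.785799026489258) [[603.0, 186.0], [668.0, -61.0], [753.0, -38.0], [688.0, 209.0]]
24 5452.0 ((676.5711059570312, 73.5703125), (88.2839584350586, 253.95640563964844), 14.785765647888184) [[601.0, 185.0], [666.0, -60.0], [752.0, -38.0], [687.0, 208.0]]
```

View pics/seg.png

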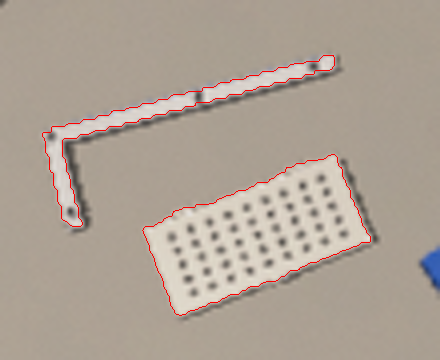

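```bash
cat >> h.py <<'E'
A=np.radians(14.79);C=np.array([678.,192.]);X=np.array([np.cos(A),np.sin(A)]);Y=np.array([-X[1],X[0]])
def st():
    from scipy.spatial.transform import Rotation as R
    s=manip.get_obs();p=s["eef_pos"];M=R.from_rotvec(s["tool_rot"]).as_matrix()
    d=p[:2]-C
    print("t",round(s["t"],2),"fence xy",np.round([d@X,d@Y],1),"z",round(p[2],1),"yaw-fence deg",round(np.degrees(np.arctan2(M[1,0],M[0,0])-A),2),"tilt",np.round(M[:2,2],3),"F",np.round(s["ft_force"],1),"gap",round(s["finger_gap"],1))
E
python3 -m handwheel '[{"linear":[0.84,-0.93,0],"delta_rot":[0,0,-0.2],"gripper":100},{"linear":[0.84,-0.93,0],"delta_rot":[0,0,0],"gripper":100},{"linear":[0.84,-0.93,0],"delta_rot":[0,0,0],"gripper":100},{"linear":[0.84,-0.93,0],"delta_rot":[0,0,0],"gripper":100},{"linear":[0.84,-0.93,0],"delta_rot":[0,0,0],"gripper":100},{"linear":[0.84,-0.93,0],"delta_rot":[0,0,0],"gripper":100},{"linear":[0.84,-0.93,0],"delta_rot":[0,0,0],"gripper":100},{"linear":[0.84,-0.93,0],"delta_rot":[0,0,0],"gripper":100},{"linear":[0.84,-0.93,0],"delta_rot":[0,0,0],"gripper":100},{"linear":[0.84,-0.93,0],"delta_rot":[0,0,0],"gripper":100},{"linear":[0.84,-0.93,0],"delta_rot":[0,0,0],"gripper":100},{"linear":[0.84,-0.93,0],"delta_rot":[0,0,0],"gripper":100},{"linear":[0.84,-0.93,0],"delta_rot":[0,0,0],"gripper":100},{"linear":[0.84,-0.93,0],"delta_rot":[0,0,0],"gripper":100},{"linear":[0.84,-0.93,0],"delta_rot":[0,0,0],"gripper":100},{"linear":[0.84,-0.93,0],"delta_rot":[0,0,0],"gripper":100},{"linear":[0.84,-0.93,0],"delta_rot":[0,0,0],"gripper":100},{"linear":[0.84,-0.93,0],"delta_rot":[0,0,0],"gripper":100},{"linear":[0,0,0],"delta_rot":[0,0,0],"gripper":100},{"linear":[0,0,0],"delta_rot":[0,0,0],"gripper":100}]'; python3 -c "from h import *;st()"
```

```text
t: 1.82
eef_pos: [472.3, -52.3, 222.5]
tool_rot: [-3.114, -0.412, 0.0]
ft_force: [-0.2, -1.4, -0.5]
finger_gap: 87.9
gripper_force: 0.0
t 1.82 fence xy [-261.2 -183.7] z 222.5 yaw-fence deg 0.28 tilt [-0.     0.001] F [-0.2 -1.4 -0.5] gap 87.9
```

```bash
python3 -m handwheel '[{"linear":[0.68,-0.54,0],"delta_rot":[0,0,0],"gripper":100},{"linear":[0.68,-0.54,0],"delta_rot":[0,0,0],"gripper":100},{"linear":[0.68,-0.54,0],"delta_rot":[0,0,0],"gripper":100},{"linear":[0,0,0.85],"delta_rot":[0,0,0],"gripper":100},{"linear":[0,0,0.85],"delta_rot":[0,0,0],"gripper":100},{"linear":[0,0,0.85],"delta_rot":[0,0,0],"gripper":100},{"linear":[0,0,0.85],"delta_rot":[0,0,0],"gripper":100},{"linear":[0,0,0.85],"delta_rot":[0,0,0],"gripper":100},{"linear":[0,0,0.85],"delta_rot":[0,0,0],"gripper":100},{"linear":[0,0,0.85],"delta_rot":[0,0,0],"gripper":100},{"linear":[0,0,0.85],"delta_rot":[0,0,0],"gripper":100},{"linear":[0,0,0.2],"delta_rot":[0,0,0],"gripper":100},{"linear":[0,0,0],"delta_rot":[0,0,0],"gripper":100},{"linear":[0,0,0],"delta_rot":[0,0,0],"gripper":100}]'; python3 - <<'E'
from h import *
st()
cv2.imwrite("pics/w1.png",manip.grab_frame("wrist"))
E
```

```text
t: 2.98
eef_pos: [518.8, 7.3, 13.2]
tool_rot: [3.115, 0.403, -0.0]
ft_force: [0.4, 0.3, -0.1]
finger_gap: 87.6
gripper_force: 0.0
t 2.98 fence xy [-201.1 -138. ] z 13.2 yaw-fence deg -0.06 tilt [-0.    -0.001] F [ 0.4  0.3 -0.1] gap 87.6
```

View pics/w1.png

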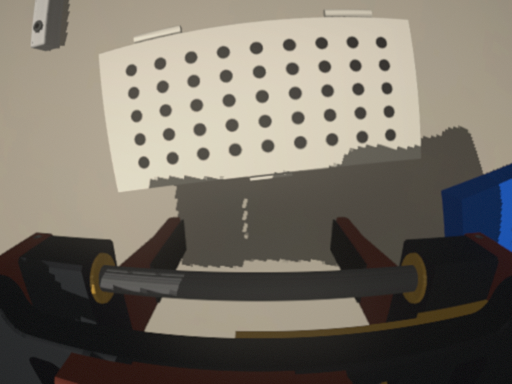

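The wrist view shows the cassette straight ahead, centred between the fingers at about columns 105–420. The decoy is clear at lower right. Next is the front push.

```bash
python3 -m handwheel '[{"linear":[0.3,0,0.13],"delta_rot":[0,0,0],"gripper":100},{"linear":[0.3,0,0],"delta_rot":[0,0,0],"gripper":100},{"linear":[0.2,0,0],"delta_rot":[0,0,0],"gripper":100},{"linear":[0.2,0,0],"delta_rot":[0,0,0],"gripper":100},{"linear":[0.2,0,0],"delta_rot":[0,0,0],"gripper":100},{"linear":[0.2,0,0],"delta_rot":[0,0,0],"gripper":100},{"linear":[0.2,0,0],"delta_rot":[0,0,0],"gripper":100},{"linear":[0.2,0,0],"delta_rot":[0,0,0],"gripper":100},{"linear":[0.2,0,0],"delta_rot":[0,0,0],"gripper":100},{"linear":[0.2,0,0],"delta_rot":[0,0,0],"gripper":100},{"linear":[0.2,0,0],"delta_rot":[0,0,0],"gripper":100},{"linear":[0.2,0,0],"delta_rot":[0,0,0],"gripper":100},{"linear":[0,0,0],"delta_rot":[0,0,0],"gripper":100}]'; python3 - <<'E'
from h import *
st()
cv2.imwrite("pics/w2.png",manip.grab_frame("wrist"))
E
```

```text
t: 4.12
eef_pos: [595.4, 28.1, 8.8]
tool_rot: [3.115, 0.404, 0.002]
ft_force: [-1.3, -0.7, -0.2]
finger_gap: 87.6
gripper_force: 0.2
t 4.12 fence xy [-121.7 -137.4] z 8.8 yaw-fence deg -0.02 tilt [0.001 0.   ] F [-1.3 -0.7 -0.2] gap 87.6
```

View pics/w2.png

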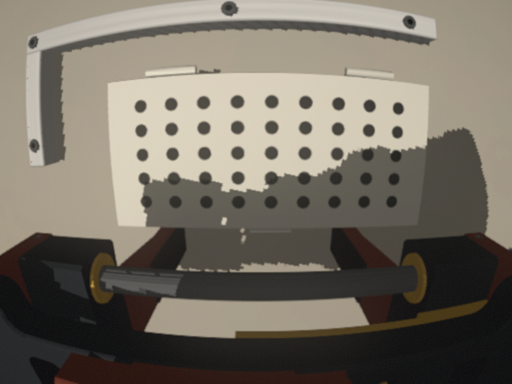

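It shows the cassette squared up, parallel to the rail, with both fingers in contact. I'll continue to the rail.

```bash
python3 -m handwheel '[{"linear":[0.2,0,0],"delta_rot":[0,0,0],"gripper":100},{"linear":[0.2,0,0],"delta_rot":[0,0,0],"gripper":100},{"linear":[0.2,0,0],"delta_rot":[0,0,0],"gripper":100},{"linear":[0.2,0,0],"delta_rot":[0,0,0],"gripper":100},{"linear":[0.1,0,0],"delta_rot":[0,0,0],"gripper":100},{"linear":[0,0,0],"delta_rot":[0,0,0],"gripper":100},{"linear":[0,0,0],"delta_rot":[0,0,0],"gripper":100}]'; python3 -c "from h import *;st()"
python3 -m handwheel '[{"linear":[0.05,0,0],"delta_rot":[0,0,0],"gripper":100},{"linear":[0.05,0,0],"delta_rot":[0,0,0],"gripper":100},{"linear":[0,0,0],"delta_rot":[0,0,0],"gripper":100}]'; python3 -c "from h import *;st()"
```

```text
t: 4.75
eef_pos: [621.2, 35.4, 8.9]
tool_rot: [-3.115, -0.405, -0.003]
ft_force: [0.4, 0.7, 0.8]
finger_gap: 87.9
gripper_force: 0.0
t 4.75 fence xy [ -94.9 -136.9] z 8.9 yaw-fence deg 0.01 tilt [0.002 0.001] F [0.4 0.7 0.8] gap 87.9
t: 5.0
eef_pos: [622.3, 35.6, 8.7]
tool_rot: [3.115, 0.404, -0.003]
ft_force: [-4.5, -0.6, 3.4]
finger_gap: 87.8
gripper_force: 2.2
t 5.0 fence xy [ -93.8 -137. ] z 8.7 yaw-fence deg 0.0 tilt [-0.002 -0.001] F [-4.5 -0.6  3.4] gap 87.8
```

```bash
for i in 1 2; do python3 -m handwheel '[{"linear":[0.06,0,0],"delta_rot":[0,0,0],"gripper":100},{"linear":[0,0,0],"delta_rot":[0,0,0],"gripper":100},{"linear":[0,0,0],"delta_rot":[0,0,0],"gripper":100}]' >/dev/null; python3 -c "from h import *;st()"; done; python3 - <<'E'
from h import *
cv2.imwrite("pics/w3.png",manip.grab_frame("wrist"))
E
```

```text
t 5.25 fence xy [ -91.7 -137.1] z 8.7 yaw-fence deg 0.0 tilt [-0.001 -0.   ] F [-3.4 -0.6  2.2] gap 87.5
t 5.5 fence xy [ -91.5 -137.2] z 8.5 yaw-fence deg 0.0 tilt [-0.004 -0.001] F [-8.2 -2.3  6.9] gap 87.5
```

View pics/w3.png

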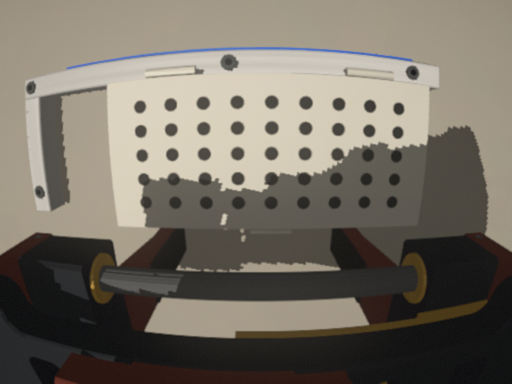

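The wrist view shows the far side against the rail along its whole length, with about 54 mm left to the stop. Next I'll back off, lift, close the fingers and move to the right end.

```bash
python3 -m handwheel '[{"linear":[-0.5,0,0],"delta_rot":[0,0,0],"gripper":100},{"linear":[-0.5,0,0],"delta_rot":[0,0,0],"gripper":0},{"linear":[0,0,-0.7],"delta_rot":[0,0,0],"gripper":0},{"linear":[0,0,-0.7],"delta_rot":[0,0,0],"gripper":0},{"linear":[0,0,-0.7],"delta_rot":[0,0,0],"gripper":0},{"linear":[0.54,0.85,0],"delta_rot":[0,0,0],"gripper":0},{"linear":[0.54,0.85,0],"delta_rot":[0,0,0],"gripper":0},{"linear":[0.54,0.85,0],"delta_rot":[0,0,0],"gripper":0},{"linear":[0.54,0.85,0],"delta_rot":[0,0,0],"gripper":0},{"linear":[0.54,0.85,0],"delta_rot":[0,0,0],"gripper":0},{"linear":[0,0,0],"delta_rot":[0,0,0],"gripper":0},{"linear":[0,0,0],"delta_rot":[0,0,0],"gripper":0}]'; python3 - <<'E'
from h import *
st()
cv2.imwrite("pics/w4.png",manip.grab_frame("wrist"))
E
```

```text
t: 6.55
eef_pos: [710.0, -75.5, 71.6]
tool_rot: [3.115, 0.4, 0.004]
ft_force: [-0.0, 0.6, -0.3]
finger_gap: 17.7
gripper_force: 0.0
t 6.55 fence xy [ -37.4 -266.8] z 71.6 yaw-fence deg -0.17 tilt [ 0.002 -0.   ] F [-0.   0.6 -0.3] gap 17.7
```

View pics/w4.png

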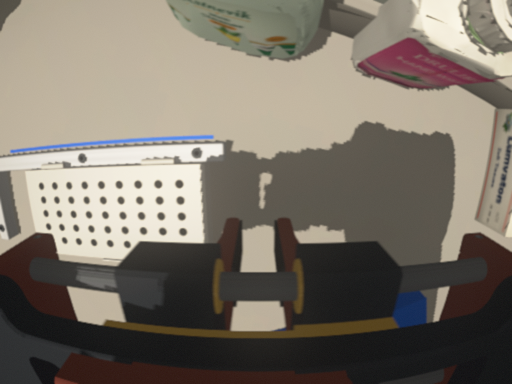

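The view shows the fingers just right of the cassette's right end (column 203), with free counter below them. Descend, then push left.

```bash
python3 -m handwheel '[{"linear":[0,0,0.7],"delta_rot":[0,0,0],"gripper":0},{"linear":[0,0,0.7],"delta_rot":[0,0,0],"gripper":0},{"linear":[0,0,0.67],"delta_rot":[0,0,0],"gripper":0},{"linear":[0,0,0],"delta_rot":[0,0,0],"gripper":0},{"linear":[0,-0.3,0],"delta_rot":[0,0,0],"gripper":0},{"linear":[0,-0.2,0],"delta_rot":[0,0,0],"gripper":0},{"linear":[0,-0.2,0],"delta_rot":[0,0,0],"gripper":0},{"linear":[0,-0.2,0],"delta_rot":[0,0,0],"gripper":0},{"linear":[0,-0.2,0],"delta_rot":[0,0,0],"gripper":0},{"linear":[0,-0.2,0],"delta_rot":[0,0,0],"gripper":0},{"linear":[0,-0.2,0],"delta_rot":[0,0,0],"gripper":0},{"linear":[0,0,0],"delta_rot":[0,0,0],"gripper":0}]' >/dev/null; python3 -c "from h import *;st()"
python3 -m handwheel '[{"linear":[0,-0.2,0],"delta_rot":[0,0,0],"gripper":0},{"linear":[0,-0.2,0],"delta_rot":[0,0,0],"gripper":0},{"linear":[0,-0.2,0],"delta_rot":[0,0,0],"gripper":0},{"linear":[0,-0.2,0],"delta_rot":[0,0,0],"gripper":0},{"linear":[0,0,0],"delta_rot":[0,0,0],"gripper":0}]' >/dev/null; python3 - <<'E'
from h import *
st()
cv2.imwrite("pics/w5.png",manip.grab_frame("wrist"))
E
```

```text
t 7.6 fence xy [ -37.4 -219.2] z 11.0 yaw-fence deg 0.04 tilt [ 0.002 -0.001] F [ 1.6 -1.5  1.8] gap 0.4
t 8.02 fence xy [ -38.  -194.3] z 10.1 yaw-fence deg 0.07 tilt [0.001 0.   ] F [ 0.2 -1.2  1.6] gap 0.8
```

View pics/w5.png

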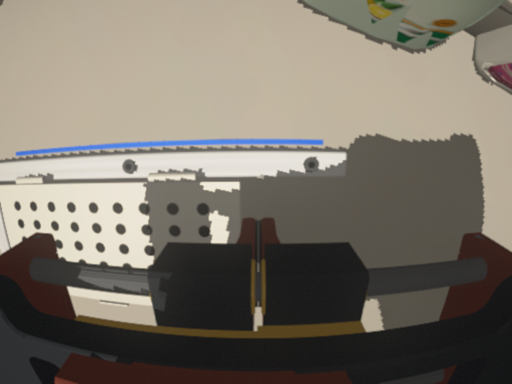

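The view shows the cassette sliding along the rail, still flush. I'll finish in small steps and watch the force.

```bash
python3 -m handwheel '[{"linear":[0,-0.15,0],"delta_rot":[0,0,0],"gripper":0},{"linear":[0,-0.12,0],"delta_rot":[0,0,0],"gripper":0},{"linear":[0,0,0],"delta_rot":[0,0,0],"gripper":0}]' >/dev/null; python3 -c "from h import *;st()"
for i in 1 2; do python3 -m handwheel '[{"linear":[0,-0.06,0],"delta_rot":[0,0,0],"gripper":0},{"linear":[0,0,0],"delta_rot":[0,0,0],"gripper":0},{"linear":[0,0,0],"delta_rot":[0,0,0],"gripper":0}]' >/dev/null; python3 -c "from h import *;st()"; done
```

```text
t 8.32 fence xy [ -38.5 -186.7] z 9.7 yaw-fence deg 0.03 tilt [-0.  0.] F [ 1.  -2.3  2.1] gap 0.4
t 8.57 fence xy [ -38.5 -185.5] z 9.5 yaw-fence deg 0.01 tilt [-0.  0.] F [ 1.8 -3.4  1.6] gap 0.4
t 8.82 fence xy [ -38.5 -183.6] z 9.6 yaw-fence deg 0.01 tilt [-0.  0.] F [ 0.4 -2.7  1.2] gap 0.4
```

```bash
for i in 1 2 3; do python3 -m handwheel '[{"linear":[0,-0.06,0],"delta_rot":[0,0,0],"gripper":0},{"linear":[0,0,0],"delta_rot":[0,0,0],"gripper":0},{"linear":[0,0,0],"delta_rot":[0,0,0],"gripper":0}]' >/dev/null; python3 -c "from h import *;st()"; done
```

```text
t 9.07 fence xy [ -38.6 -182.3] z 9.6 yaw-fence deg -0.0 tilt [-0. -0.] F [ 1.3 -4.3  1.1] gap 0.3
t 9.32 fence xy [ -38.5 -182.2] z 9.6 yaw-fence deg -0.06 tilt [ 0.001 -0.002] F [ 2.7 -6.8  1.5] gap 0.7
t 9.57 fence xy [ -38.6 -182.2] z 9.6 yaw-fence deg -0.12 tilt [ 0.001 -0.004] F [ 3.1 -8.7  0.2] gap 0.2
```

The stop is reached: the position has stalled and the force is rising. I'll back off, lift, and move in front of the fence to check.

```bash
python3 -m handwheel '[{"linear":[0,0.5,0],"delta_rot":[0,0,0],"gripper":0},{"linear":[0,0.5,0],"delta_rot":[0,0,0],"gripper":0},{"linear":[0,0,-0.9],"delta_rot":[0,0,0],"gripper":0},{"linear":[0,0,-0.9],"delta_rot":[0,0,0],"gripper":0},{"linear":[0,0,-0.9],"delta_rot":[0,0,0],"gripper":0},{"linear":[0,0,-0.9],"delta_rot":[0,0,0],"gripper":0},{"linear":[-0.85,-0.63,0],"delta_rot":[0,0,0],"gripper":100},{"linear":[-0.85,-0.63,0],"delta_rot":[0,0,0],"gripper":100},{"linear":[-0.85,-0.63,0],"delta_rot":[0,0,0],"gripper":100},{"linear":[-0.85,-0.63,0],"delta_rot":[0,0,0],"gripper":100},{"linear":[-0.85,-0.63,0],"delta_rot":[0,0,0],"gripper":100},{"linear":[-0.85,-0.63,0],"delta_rot":[0,0,0],"gripper":100},{"linear":[0,0,0],"delta_rot":[0,0,0],"gripper":100},{"linear":[0,0,0],"delta_rot":[0,0,0],"gripper":100}]' >/dev/null; python3 - <<'E'
from h import *
st()
w=manip.grab_frame("wrist");cv2.imwrite("pics/w6.png",w)
E
```

```text
t 10.73 fence xy [-192.5  -94. ] z 117.7 yaw-fence deg 0.14 tilt [-0.001  0.   ] F [ 0.5  0.1 -0.6] gap 50.5
```

View pics/w6.png

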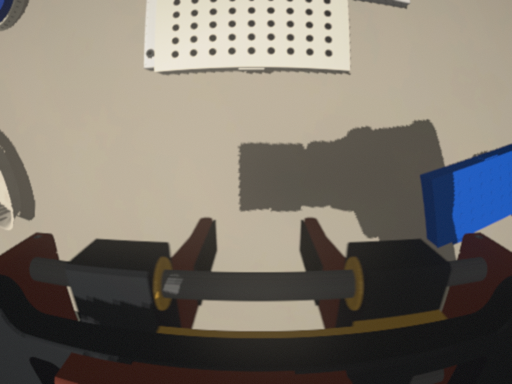

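The left end lies against the stop, with no visible gap at column 155. One confirming front nudge will seat the far side.

```bash
python3 -m handwheel '[{"linear":[0.5,0,0.9],"delta_rot":[0,0,0],"gripper":100},{"linear":[0.5,0,0.9],"delta_rot":[0,0,0],"gripper":100},{"linear":[0.5,0,0.9],"delta_rot":[0,0,0],"gripper":100},{"linear":[0.5,0,0.9],"delta_rot":[0,0,0],"gripper":100},{"linear":[0,0,0],"delta_rot":[0,0,0],"gripper":100},{"linear":[0.4,0,0],"delta_rot":[0,0,0],"gripper":100},{"linear":[0.4,0,0],"delta_rot":[0,0,0],"gripper":100},{"linear":[0.3,0,0],"delta_rot":[0,0,0],"gripper":100},{"linear":[0,0,0],"delta_rot":[0,0,0],"gripper":100},{"linear":[0,0,0],"delta_rot":[0,0,0],"gripper":100}]' >/dev/null; python3 -c "from h import *;st()"
for i in 1 2 3 4; do python3 -m handwheel '[{"linear":[0.06,0,0],"delta_rot":[0,0,0],"gripper":100},{"linear":[0,0,0],"delta_rot":[0,0,0],"gripper":100},{"linear":[0,0,0],"delta_rot":[0,0,0],"gripper":100}]' >/dev/null; python3 -c "from h import *;st()"; done
```

```text
t 11.62 fence xy [-98.  -95.5] z 10.2 yaw-fence deg -0.03 tilt [0.001 0.   ] F [-0.5 -0.7  0.6] gap 87.9
t 11.87 fence xy [-97.  -95.2] z 9.9 yaw-fence deg 0.0 tilt [-0. -0.] F [ 0.3 -0.2  0.5] gap 87.9
t 12.12 fence xy [-94.8 -95.1] z 9.7 yaw-fence deg 0.01 tilt [ 0. -0.] F [ 0.2 -1.2 -0. ] gap 87.8
t 12.37 fence xy [-92.9 -95. ] z 9.6 yaw-fence deg 0.0 tilt [0. 0.] F [ 0.3 -0.2 -0.3] gap 87.5
t 12.62 fence xy [-92.1 -95. ] z 9.4 yaw-fence deg 0.01 tilt [-0.002 -0.001] F [-3.1 -0.1  3. ] gap 87.7
```

```bash
python3 -m handwheel '[{"linear":[0.07,0,0],"delta_rot":[0,0,0],"gripper":100},{"linear":[0,0,0],"delta_rot":[0,0,0],"gripper":100},{"linear":[0,0,0],"delta_rot":[0,0,0],"gripper":100}]' >/dev/null; python3 -c "from h import *;st()"
python3 -m handwheel '[{"linear":[-0.5,0,0],"delta_rot":[0,0,0],"gripper":100},{"linear":[-0.7,0,0],"delta_rot":[0,0,0],"gripper":100},{"linear":[-0.7,0,0],"delta_rot":[0,0,0],"gripper":100},{"linear":[0,0,-0.9],"delta_rot":[0,0,0],"gripper":100},{"linear":[0,0,-0.9],"delta_rot":[0,0,0],"gripper":100},{"linear":[0,0,-0.9],"delta_rot":[0,0,0],"gripper":100},{"linear":[0,0,-0.9],"delta_rot":[0,0,0],"gripper":100},{"linear":[0,0,-0.9],"delta_rot":[0,0,0],"gripper":100},{"linear":[0,0,-0.9],"delta_rot":[0,0,0],"gripper":100},{"linear":[0,0,-0.9],"delta_rot":[0,0,0],"gripper":100},{"linear":[-0.3,0.9,0],"delta_rot":[0,0,0],"gripper":100},{"linear":[-0.3,0.9,0],"delta_rot":[0,0,0],"gripper":100},{"linear":[-0.3,0.9,0],"delta_rot":[0,0,0],"gripper":100},{"linear":[-0.3,0.9,0],"delta_rot":[0,0,0],"gripper":100},{"linear":[-0.3,0.9,0],"delta_rot":[0,0,0],"gripper":100},{"linear":[-0.3,0.9,0],"delta_rot":[0,0,0],"gripper":100},{"linear":[-0.3,0.9,0],"delta_rot":[0,0,0],"gripper":100},{"linear":[-0.3,0.9,0],"delta_rot":[0,0,0],"gripper":100},{"linear":[0,0,0],"delta_rot":[0,0,0],"gripper":100},{"linear":[0,0,0],"delta_rot":[0,0,0],"gripper":100}]'; python3 - <<'E'
from h import *
st()
im=manip.grab_frame("top")
cv2.imwrite("pics/top2.png",cv2.resize(im[115:230,50:430],(760,230),interpolation=cv2.INTER_CUBIC)) 
c=cv2.resize(im[125:215,175:285],None,fx=5,fy=5,interpolation=cv2.INTER_CUBIC)
cv2.imwrite("pics/top2.png",c)
E
```

```text
t 12.87 fence xy [-91.5 -95.2] z 9.3 yaw-fence deg 0.02 tilt [-0.004 -0.002] F [-8.  -1.5  5.7] gap 87.7
t: 14.53
eef_pos: [546.7, -166.6, 198.7]
tool_rot: [3.115, 0.398, 0.002]
ft_force: [0.3, 1.1, 0.9]
finger_gap: 88.0
gripper_force: 0.0
t 14.53 fence xy [-218.5 -313.2] z 198.7 yaw-fence deg -0.22 tilt [ 0.001 -0.001] F [0.3 1.1 0.9] gap 88.0
```

View pics/top2.png

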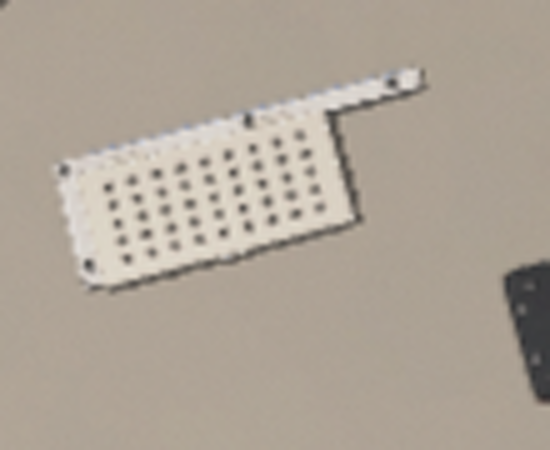

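The top view shows the cassette filling the inside corner, flush with the rail and against the stop. The hand is clear, so I'm handing in.

```bash
python3 - <<'E'
from h import *
p=onplane("top",[[246.2,168.4]],20)[0][:2]-C; print(p@X,p@Y)
print(manip.close_job())
E
```

```text
-78.33617996158009 -176.35214055718083
the job is handed in; nothing more can be done
None
```

I pushed the cassette into the fence corner and handed the job in with the hand clear at about 14.5 s. The arm stalled against both the rail and the stop, and the top view shows it flush. My last rough pixel check matched across the cassette but put its right end about 6 mm farther from the stop than expected; I handed in without resolving that, and no verdict was returned.

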